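# Square up the swivel hook and hang the line winder in its notch

## Robot

A 6-joint arm with a two-finger parallel gripper is mounted at the origin on the work surface. World frame = base frame: x ahead of the robot, y to its left, z up, the work surface at z = 0. Lengths are in m, angles in rad, forces in N, time in s.
With the tool pointing down it reaches from about 0.35 to 0.975 m from the base axis. Payload 17.4 kg.
Tool frame: the origin (TCP) lies midway between the tips of the shut fingers; the grasp point (between the pads) lies 19 mm behind it; z points along the fingers, y is the direction in which the jaws open and shut (so a half turn about z gives the same grasp; the last joint's range is limited). The gripper opens to 85 mm and grips with 20 to 120 N. Pads are 22 mm wide; open, the fingers measure 114 mm over their backs; the gripper's body (76 mm by 85 mm) begins 54 mm behind the grasp point. The pads swing forward as they close: fully open they stand 13 mm farther back than shut.
Start: joints at [1.245, 0.116, 1.442, -0, 1.584, -0.038], TCP at [0.192, 0.647, 0.231] pointing down, gripper open.
Joint ranges: [-2.83, 2.83], [-0.83, 2.19], [0.07, 2.5], [-1.14, 4.28], [0.01, 3], [-2.97, 2.97]. Speed limits (rad/s): [1.89, 1.89, 2.22, 3.14, 3.14, 3.14].

## Interface

Orientations are given as a unit quaternion [w, x, y, z].
In Python, from workcell import ctrl, vision, order gives the robot as it stands.
- The arm moves only by the tool step_arm, never from a script. Its argument "moves" is a list of rows, each a list of 4 numbers: the shift along the tool's x, y, z in m, then the turn about the tool's z in rad. A call has 1 to 8 rows; each row is the pose to reach, as a shift and turn from the pose commanded when the call began, along the tool's axes at that moment; what a row does not reach only later rows make up. A row lasts 1/12 s, in which the tool goes at most 41.7 mm and 7.16 degrees, less where a joint would pass 70% of its speed; a pose out of reach is approached as far as the arm can. A call with a gripper value outside its range is refused whole. "hand" is the opening, from -1 (shut) to 1 (fully open), so that 0 is half open, set as the call begins (left out, the last holds). The fingers move at their own pace and stop on an object; the grip force is fixed at half the most. Time passes only in rows, so rows that repeat a pose let the fingers close. It gives the time, the measured TCP pose, the force and the opening at its end, in the units of the state.
- ctrl.state(): the state, without advancing time (a new reading comes with each control period).
- vision.grab_frame(name): name is "scene" or "side" or "wrist"; returns the picture (420x560x3 uint8, red, green, blue); there is no depth.
- vision.camera_params(name): a dict with "camera_matrix" (3x3 intrinsics, pixels), "distortion" ([k1, k2, p1, p2, k3] as OpenCV has them; the pictures are not rectified), "R" (3x3) and "t" (3): a world point X has camera coordinates R X + t; the wrist camera has in their place "hand_eye" (4x4, takes a point from camera to tool coordinates, whose origin is the TCP and whose axes are the flange's). Camera axes: x right, y down, z forward; pixel columns grow to the right and rows downward; lengths in m; the calibration is good to about 2 mm. A picture is of the moment at which its call begins: read the wrist's pose just before it. camera_params takes no time and is no camera call.
- order.finish_job(): hands the job in, once; it reports no verdict.
The state is a dict: "time": time; "qpos": joint angles; "joint_vel": joint speeds; "effort": joint torques, N m; "eef_pos": TCP position; "tool_rot": TCP orientation; "ft_force": force on the tool from outside, world axes, zero at the start; "wrist_torque": the same for the moment, N m; "finger_gap": finger opening in m.
Only numpy, scipy, OpenCV 4.12 (cv2) and the standard library are available. Lean on these libraries where they do the work, as an engineer would, in place of code of your own. Each camera call takes 0.05 s, during which the arm holds its last target.

## Task

Turn the stand's swivel hook, gently, round until it is fully home against its stop, so that it points out over the stand's long foot. Then hang the empty line winder upright on it: pass the hook through the winder's frame and let the top crossbar drop fully into the notch in the hook's arm, whose place along the arm has to be felt for. Never force the hook, leave it home, and leave the other things on the table where they are.

Things in the scene. Friction and masses are not known exactly. Their poses are not given: they have to be found in the camera images.
- stand: Fixed dark steel stand. Origin: underside, on the axis of its round post (24 mm thick, 128 mm high, 42 mm collar on top). Its long foot (55 mm wide, 14 high) reaches 150 mm from the axis along the stand's -x; a cross foot (50 x 130 mm) lies under the post. A stop lug, 148 mm high, stands on the collar, 17 to 29 mm from the axis, on the +y side of the hook's home place.
- hook (a joint): Turn of the swivel hook about the post, rad. 0: home on the rigid stop, arm along the stand's -x, over the long foot. Grows anticlockwise from above (at 1.57 the arm points to the stand's -y); starts at 0.8 to 1.9, limit 2.4. Friction of 0.22 N m (3 N pushed sideways 75 mm from the axis) holds it where it is left.
- hook_root (a point): On the swivel axis, turning with the hook, 150 mm above the table, level with the notch floor; its -x points out along the steel arm, 14 mm wide, underside at -12 mm, 106 mm long. A round hub (32 mm across, top at +14 mm) sits on the axis. A tight saddle raises the arm's top to +7 mm everywhere but in one square notch, 12 mm long, its middle 42 to 64 mm from the axis: unmeasured, new each time.
- hook_tip (a point): Middle of the top of the upturned tip that ends the hook's arm: 99 mm out from the axis, 22 mm above hook_root; the tip is 14 mm long along the arm (92 to 106 mm from the axis) and 14 mm wide.
- winder: Empty line winder (frame with handle), loose, upright on its bottom plate, 192 mm high, 0.17 to 0.31 kg. Origin: centre of its underside, z up. Bottom plate 44 (x) x 70 (y) x 8 mm; side plates (16 x 8 mm) at y = +-30 mm up to 88 mm; on them the crossbar, 9 mm thick in x, 68 mm along y, 88 to 98 mm up. Window between them, open along x: 52 mm wide, 80 mm high; the hook's arm goes through it.
- winder_eye (a point): Middle of the underside of the winder's top crossbar, 88 mm above the winder's origin. This is what rests on the floor of the notch.
- winder_grip (a point): In the middle of the winder's upright handle, 160 mm above the winder's origin; the wooden handle is 24 mm (x) by 22 mm (y) and spans 112 to 192 mm above the origin.
- lamp_box: Bystander: closed cardboard lamp box 95 x 95 x 120 mm, origin centre of its underside.
- flood_bulb: Bystander: large white reflector bulb standing on its face, 94 mm across, 118 mm high, origin centre of its underside.
- spot_bulb: Bystander: small white reflector bulb standing on its face, 64 mm across, 84 mm high, origin centre of its underside.
- tube_a: Bystander: white tube of hand cream lying flat along its x, 185 mm long, 54 mm wide, 38 mm high, origin centre of its underside.
- tube_b: Bystander: a second, equal white tube.
- driver: Bystander: screwdriver lying along its x, handle to -x.
- carton: Bystander: small open carton 110 x 130 x 70 mm with two round white bulbs in it that reach 84 mm high, origin centre of its underside.
Not all that is in view belongs to the job. What is shaped like the winder but blue or orange is not meant.

How it is judged:
On the way:
1. the hook is turned home against its stop (within 0.05 rad) before the winder is brought to it (the winder's crossbar more than 100 mm away from the hook's axis) (value of joint hook below 0.05 rad and distance between winder_eye and hook_root above 0.1 m), for 0.2 s.
At the end, for the whole second after the job is handed in: The hook is home (joint below 0.05 rad) and the winder hangs on it at rest, upright within 0.15 rad, its crossbar down in the notch: the underside of the crossbar within 3.5 mm of the notch floor's height, 36 to 70 mm out from the axis, its middle within 15 mm of the arm's middle line (value of joint hook below 0.05 rad and x of winder_eye in the frame of hook_root between -0.07 and -0.036 m and y of winder_eye in the frame of hook_root between -0.015 and 0.015 m and z of winder_eye in the frame of hook_root between -0.0035 and 0.0035 m and angle between winder's own z axis and vertical below 0.15 rad and linear speed of winder below 0.03 m/s and angular speed of winder below 0.3 rad/s); the robot touches nothing.
It fails at once if the hook is forced: more than 30 N between it and anything (contact force between hook and anything else above 30 N).
It fails at once if another thing on the table is moved by more than 30 mm (distance of any of lamp_box, flood_bulb, spot_bulb, tube_a, tube_b, driver, carton from where it was at the start of the episode above 0.03 m).
It also fails if it takes over 72 s, if anything falls off the work surface, if the arm or the gripper's body presses on something with over 40 N, if the wrist force passes 120 N, or if a joint passes its speed limit or range.

## Working session

There is one attempt and no reset: what is moved stays moved. The work goes in short steps, Python scripts to look and compute and a tool call to move; the robot and the scene stay as the last step left them, time stands still between calls to the robot, and variables do not carry over. Pictures are saved under pics/ and viewed, and the job is handed in when it is done.

Besides the shell and the picture viewer there is one more tool, called after "Call:" as name(argument=value, ...) on one line, values as JSON. step_arm: Moves the arm, as the interface text tells. Its arguments: {"type":"object","properties":{"moves":{"type":"array"},"hand":{"type":"number"}},"required":["moves"]}

```bash
mkdir -p pics; ls; python3 - <<'E'
from workcell import ctrl, vision, order
import cv2
s=ctrl.state();print(s)
for n in("scene","side","wrist"):
    im=vision.grab_frame(n);cv2.imwrite(f"pics/{n}0.png",im[:,:,::-1])
    print(n,vision.camera_params(n))
E
```

```text
pics
{'time': 0.0, 'qpos': array([ 1.24521274e+00,  1.16472392e-01,  1.44227332e+00,  1.94294024e-05,
        1.58403700e+00, -3.77872867e-02]), 'joint_vel': array([-6.98024588e-04,  2.45534126e-04,  7.74376172e-04,  6.27145307e-04,
        1.85066112e-03,  6.43769938e-05]), 'effort': array([ 5.68443811e-04, -7.31954098e+01, -6.32520962e+01, -4.09970153e-05,
        5.93901277e-03, -3.81946882e-05]), 'eef_pos': array([0.19152111, 0.64704522, 0.23056635]), 'tool_rot': array([-1.17068657e-04,  1.43401910e-01,  9.89664356e-01, -5.83481597e-04]), 'ft_force': array([ 0.09789818, -0.65704104, -0.57839917]), 'wrist_torque': array([-0.01357099, -0.03103301,  0.05182924]), 'finger_gap': 0.08536505330731226}
scene {'camera_matrix': array([[383.67326823,   0.        , 279.73710593],
       [  0.        , 383.67326823, 208.13489361],
       [  0.        ,   0.        ,   1.        ]]), 'distortion': array([-0.10098113,  0.        ,  0.        ,  0.        ,  0.        ]), 'R': array([[ 0.171029  ,  0.98515555, -0.01475184],
       [ 0.73389023, -0.13736909, -0.66523293],
       [-0.65738437,  0.
[... 469 characters left out ...]
.74092042, -0.61627254]]), 't': array([-0.52575541,  0.16149555,  1.53394588])}
wrist {'camera_matrix': array([[370.91036122,   0.        , 282.60845494],
       [  0.        , 370.91036122, 209.12433538],
       [  0.        ,   0.        ,   1.        ]]), 'distortion': array([-0.10164643,  0.        ,  0.        ,  0.        ,  0.        ]), 'hand_eye': array([[-1.27602114e-04, -9.59946898e-01, -2.80181971e-01,
         6.98254290e-02],
       [ 9.99999970e-01, -6.42008649e-05, -2.35463719e-04,
         8.57042855e-04],
       [ 2.08044741e-04, -2.80181992e-01,  9.59946878e-01,
        -1.42589345e-01],
       [ 0.00000000e+00,  0.00000000e+00,  0.00000000e+00,
         1.00000000e+00]])}
```

View pics/scene0.png

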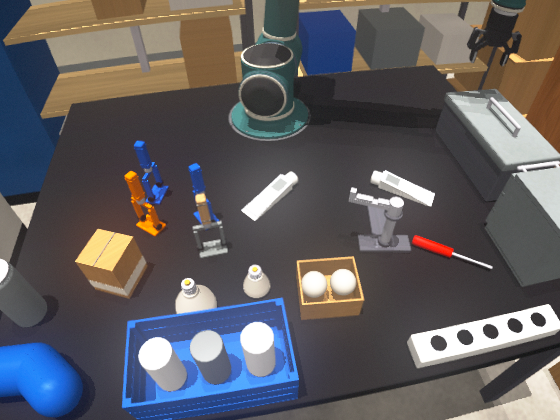

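View pics/side0.png

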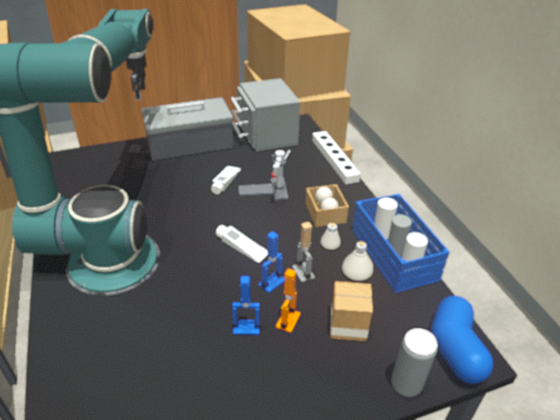

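View pics/wrist0.png

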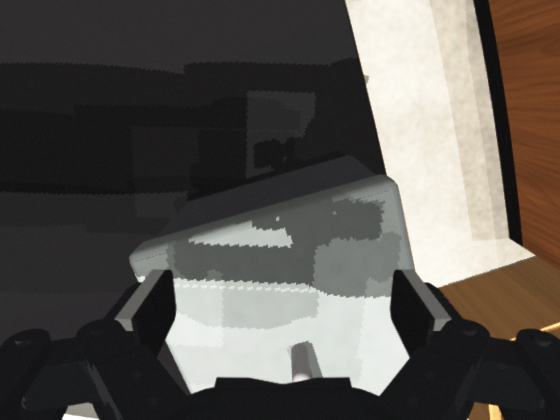

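```bash
python3 - <<'E'
import cv2
a=cv2.imread("pics/scene0.png");b=cv2.imread("pics/side0.png")
cv2.imwrite("pics/c1.png",cv2.resize(a[160:270,330:460],None,fx=6,fy=5.4,interpolation=cv2.INTER_CUBIC)[:600,:800])
cv2.imwrite("pics/c2.png",cv2.resize(b[135:215,225:315],None,fx=7,fy=7,interpolation=cv2.INTER_CUBIC))
cv2.imwrite("pics/c3.png",cv2.resize(a[150:270,120:250],None,fx=5,fy=5,interpolation=cv2.INTER_CUBIC))
cv2.imwrite("pics/c4.png",cv2.resize(b[210:340,225:335],None,fx=4.6,fy=4.6,interpolation=cv2.INTER_CUBIC))
E
```

```text
(no output)
```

View pics/c1.png

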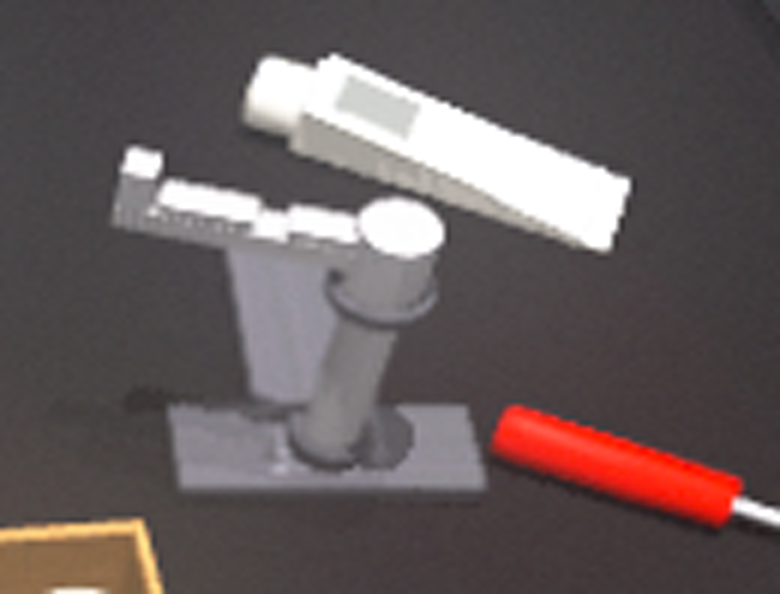

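View pics/c2.png

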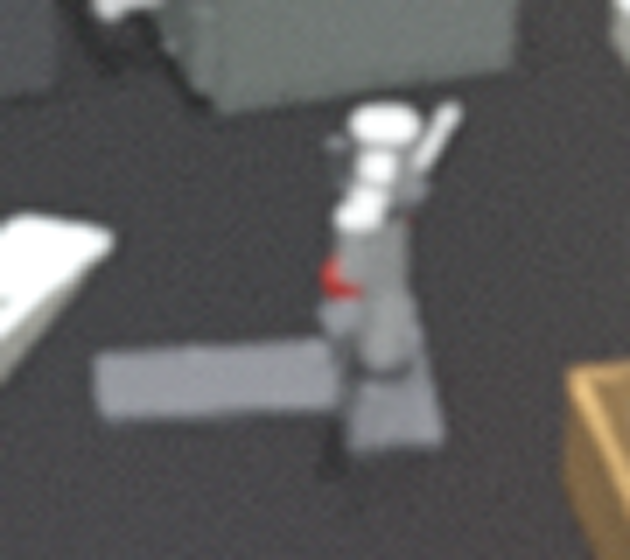

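View pics/c3.png

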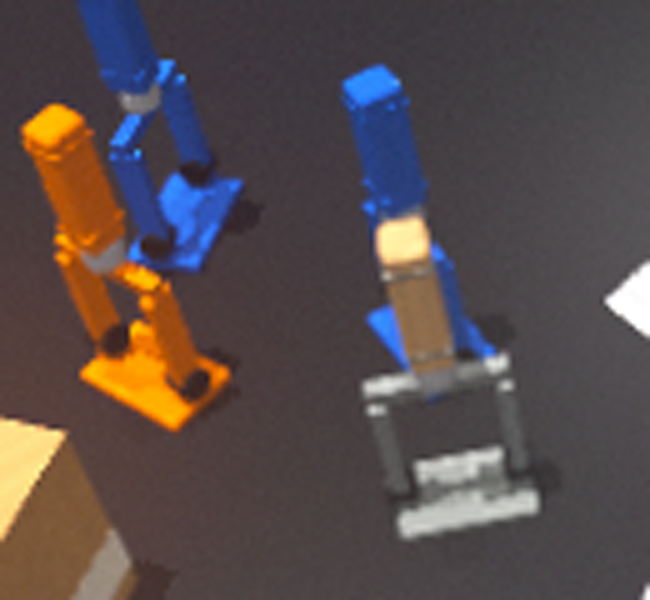

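View pics/c4.png

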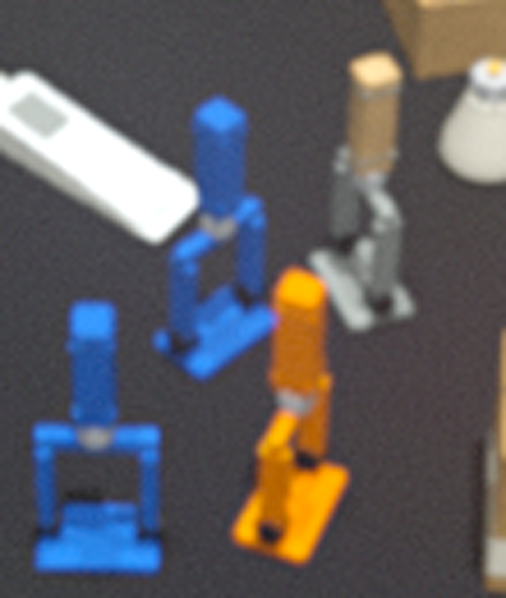

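```bash
cat > h.py <<'E'
import numpy as np,cv2
from workcell import ctrl, vision, order
def ray(n,p):
    c=vision.camera_params(n)
    u=cv2.undistortPoints(np.array([[p]],float),c["camera_matrix"],c["distortion"])[0,0]
    R=np.array(c["R"]);return -R.T@c["t"],R.T@np.array([u[0],u[1],1])
def at(n,p,z):
    o,d=ray(n,p);return o+d*(z-o[2])/d[2]
def tri(ps):
    A=np.zeros((3,3));b=np.zeros(3)
    for n,p in ps:
        o,d=ray(n,p);d=d/np.linalg.norm(d);M=np.eye(3)-np.outer(d,d);A+=M;b+=M@o
    return np.linalg.solve(A,b)
c1=lambda x,y:(330+x/6-.4,160+y/5.4-.4)
c2=lambda x,y:(225+x/7-.43,135+y/7-.43)
c3=lambda x,y:(120+x/5-.4,150+y/5-.4)
c4=lambda x,y:(225+x/4.6-.4,210+y/4.6-.4)
E
python3 - <<'E'
from h import *
np.set_printoptions(precision=4,suppress=True)
S="scene";D="side"
print("hub",at(S,c1(400,227),.164),at(D,c2(384,122),.164),tri([(S,c1(400,227)),(D,c2(384,122))]))
print("tip",at(S,c1(143,161),.172),at(D,c2(358,205),.172))
print("notch",at(S,c1(270,222),.152))
print("foot end",at(D,c2(97,352),.014),at(D,c2(100,412),.014))
print("foot side",at(D,c2(330,340),.014),at(D,c2(335,405),.014))
print("cross front",at(S,c1(180,484),.014),at(S,c1(486,484),.014),at(S,c1(168,407),.014))
print("handle top",at(S,c3(404,240),.192),at(D,c4(376,70),.192))
print("base front S",at(S,c3(403,528),.008),at(S,c3(538,502),.008))
print("bar S",at(S,c3(366,388),.098),at(S,c3(505,362),.098), )
print("base D",at(D,c4(312,255),.008),at(D,c4(362,322),.008),at(D,c4(412,303),.008))
print("blue top",at(S,c3(374,83),.192),at(D,c4(220,112),.192))
print("orange top",at(S,c3(55,128),.192),at(D,c4(302,285),.192))
print("tubeA",at(S,(243,212),.02),at(S,(296,178),.02))
print("tubeB",at(S,(374,178),.02),at(S,(434,197),.02))
print("spot",at(S,(257,268),.084),"flood",at(S,(188,285),.118))
E
```

```text
hub [0.6176 0.1989 0.164 ] [0.6171 0.2022 0.164 ] [0.6169 0.1997 0.1645]
tip [0.5707 0.1123 0.172 ] [0.5762 0.1214 0.172 ]
notch [0.5957 0.1576 0.152 ]
foot end [0.4776 0.2564 0.014 ] [0.4652 0.2039 0.014 ]
foot side [0.5995 0.2306 0.014 ] [0.5838 0.1738 0.014 ]
cross front [0.6278 0.132  0.014 ] [0.652  0.2578 0.014 ] [0.5839 0.1405 0.014 ]
handle top [ 0.5518 -0.2277  0.192 ] [ 0.5496 -0.2307  0.192 ]
base front S [ 0.5696 -0.2601  0.008 ] [ 0.5657 -0.1922  0.008 ]
bar S [ 0.5522 -0.2614  0.098 ] [ 0.5482 -0.1957  0.098 ]
base D [ 0.5279 -0.1961  0.008 ] [ 0.5379 -0.2641  0.008 ] [ 0.5753 -0.258   0.008 ]
blue top [ 0.4467 -0.2384  0.192 ] [ 0.4465 -0.2394  0.192 ]
orange top [ 0.4484 -0.3878  0.192 ] [ 0.4446 -0.3899  0.192 ]
tubeA [ 0.4576 -0.1394  0.02  ] [0.3555 0.026  0.02  ]
tubeB [0.3969 0.2487 0.02  ] [0.5002 0.3901 0.02  ]
spot [ 0.6812 -0.1277  0.084 ] flood [ 0.7192 -0.2717  0.118 ]
```

Call:
step_arm(moves=[[-0.035, -0.0245, 0, -0.085], [-0.07, -0.049, 0, -0.17], [-0.105, -0.0735, 0, -0.255], [-0.14, -0.098, 0, -0.34], [-0.175, -0.1225, 0, -0.425], [-0.21, -0.147, 0, -0.51], [-0.245, -0.1715, 0, -0.595], [-0.28, -0.196, 0, -0.68]], hand=-1)

```text
time: 0.82
eef_pos: [0.3999, 0.3846, 0.2313]
tool_rot: [0.0, -0.197, 0.98, 0.0]
ft_force: [0.9, 0.5, 1.1]
finger_gap: 0.0002
```

```bash
cat >> h.py <<'E'
from scipy.spatial.transform import Rotation as Ro
np.set_printoptions(precision=4,suppress=True)
def Rt(s=None):
    q=(s or ctrl.state())["tool_rot"];return Ro.from_quat([q[1],q[2],q[3],q[0]]).as_matrix()
AX=np.array([.617,.2005]);HOME=np.radians(168.8)
def go(x,y,z,yawy):
    "tool shift to world xyz with tool y at yaw deg"
    s=ctrl.state();R=Rt(s);d=R.T@(np.array([x,y,z])-s["eef_pos"])
    yw=np.degrees(np.arctan2(R[1,1],R[0,1]));t=-(yawy-yw+180)%360-180 if False else -((yawy-yw+180)%360-180)
    print("t",round(s["time"],2),"pos",s["eef_pos"],"yaw_y",round(yw,2),"F",s["ft_force"],"gap",round(s["finger_gap"],4))
    print("shift",d.round(4),"turn",round(np.radians(t),4))
def wpix(R,p,uv,z):
    c=vision.camera_params("wrist");u=cv2.undistortPoints(np.array([[uv]],float),c["camera_matrix"],c["distortion"])[0,0]
    H=np.array(c["hand_eye"]);o=R@H[:3,3]+p;d=R@H[:3,:3]@np.array([u[0],u[1],1]);return o+d*(z-o[2])/d[2]
E
python3 -c "
from h import *
go(.620,.110,.231,152)"
```

```text
t 0.82 pos [0.3999 0.3846 0.2313] yaw_y 112.73 F [0.8582 0.4549 1.1088] gap 0.0002
shift [-0.0969 -0.3383  0.0003] turn -0.6855
```

Call:
step_arm(moves=[[-0.011, -0.038, 0, -0.08], [-0.022, -0.076, 0, -0.16], [-0.033, -0.114, 0, -0.24], [-0.044, -0.152, 0, -0.32], [-0.055, -0.19, 0, -0.4], [-0.066, -0.228, 0, -0.48], [-0.077, -0.266, 0, -0.57], [-0.088, -0.304, 0, -0.65]])

```text
time: 1.48
eef_pos: [0.5976, 0.1373, 0.2312]
tool_rot: [-0.0, -0.5, 0.866, 0.0]
ft_force: [0.3, 0.6, -1.0]
finger_gap: -0.0004
```

```bash
python3 -c "
from h import *
go(.620,.110,.132,152)
im=vision.grab_frame('wrist');cv2.imwrite('pics/w1.png',im[:,:,::-1])"
```

```text
t 1.48 pos [0.5976 0.1373 0.2312] yaw_y 149.97 F [ 0.3132  0.5628 -0.9623] gap -0.0004
shift [ 0.0124 -0.0331  0.0992] turn -0.0355
```

View pics/w1.png

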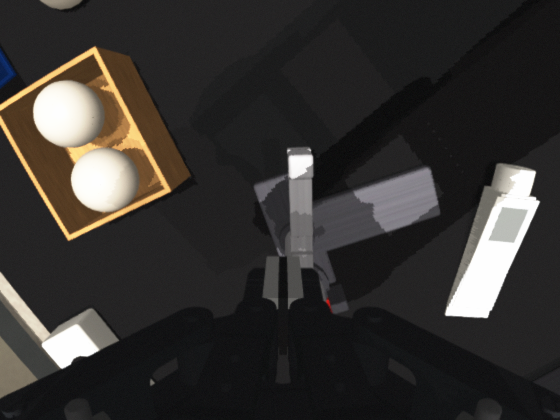

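```bash
python3 -c "
from h import *
s=ctrl.state();R=Rt(s);p=s['eef_pos']
t=wpix(R,p,(300,164),.172)[:2];print(t,t-AX,np.hypot(*(t-AX)),np.degrees(np.arctan2(*(t-AX)[::-1]))%360)
e=[wpix(R,p,q,.014)[:2] for q in((430,168),(440,211))];m=sum(e)/2;print(e,m,np.degrees(np.arctan2(*(m-AX)[::-1])),np.hypot(*(m-AX)))
E=AX+.005"
```

```text
[0.575  0.1046] [-0.042  -0.0959] 0.10471820012949565 246.32807954418502
[array([0.4706, 0.1974]), array([0.4793, 0.2437])] [0.475  0.2205] 171.9751945240081 0.14343360258166135
```

Call:
step_arm(moves=[[0.012, -0.033, 0, -0.035], [0.012, -0.035, 0, -0.035], [0.012, -0.035, 0.035, -0.035], [0.012, -0.035, 0.07, -0.035], [0.012, -0.035, 0.099, -0.035], [0.012, -0.035, 0.099, -0.035]])

```text
time: 2.03
eef_pos: [0.6183, 0.1108, 0.1256]
tool_rot: [-0.004, -0.513, 0.859, 0.002]
ft_force: [-0.4, -0.4, -1.3]
finger_gap: 0.0
```

```bash
python3 -c "
from h import *
go(.620,.110,.132,152)
im=vision.grab_frame('wrist');cv2.imwrite('pics/w2.png',im[:,:,::-1])"
```

```text
t 2.03 pos [0.6183 0.1108 0.1256] yaw_y 151.7 F [-0.4447 -0.3677 -1.3183] gap 0.0
shift [-0.0001 -0.0019 -0.0064] turn -0.0053
```

View pics/w2.png

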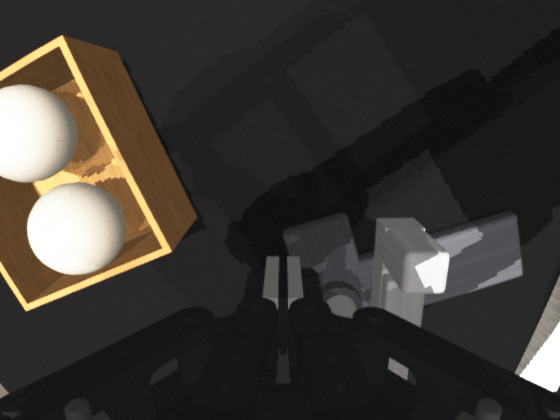

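Call:
step_arm(moves=[[0, 0.008, -0.003, 0], [0, 0.014, -0.003, 0], [0, 0.018, -0.003, 0], [0, 0.022, -0.003, 0]])

```text
time: 2.42
eef_pos: [0.6015, 0.1221, 0.1373]
tool_rot: [0.001, -0.513, 0.858, -0.0]
ft_force: [-0.2, -0.7, 0.3]
finger_gap: -0.0001
```

Call:
step_arm(moves=[[0, 0.002, 0, 0], [0, 0.004, 0, 0], [0, 0.006, 0, 0]])

```text
time: 2.67
eef_pos: [0.5965, 0.1244, 0.136]
tool_rot: [0.001, -0.513, 0.858, -0.0]
ft_force: [1.9, -2.5, 3.2]
finger_gap: -0.0001
```

```bash
python3 -c "
from h import *
go(.620,.110,.132,152)
im=vision.grab_frame('wrist');cv2.imwrite('pics/w3.png',im[:,:,::-1])"
```

```text
t 2.67 pos [0.5965 0.1244 0.136 ] yaw_y 151.71 F [ 1.9471 -2.4508  3.1883] gap -0.0001
shift [ 0.0015 -0.0275  0.004 ] turn -0.005
```

View pics/w3.png

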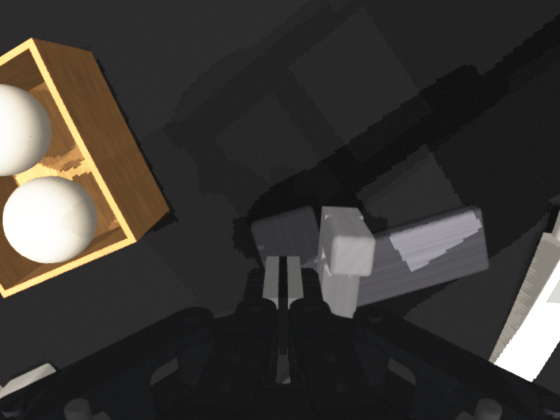

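Call:
step_arm(moves=[[0, -0.004, 0, 0], [0, -0.004, 0.006, 0], [0, -0.004, 0.006, 0], [0, -0.002, 0.006, 0], [0, 0, 0.006, 0]])

```text
time: 3.13
eef_pos: [0.596, 0.1244, 0.1288]
tool_rot: [-0.0, -0.513, 0.858, 0.0]
ft_force: [2.0, -3.2, -1.7]
finger_gap: -0.0
```

```bash
cat > arc.py <<'E'
from h import *
import sys
go(.62,.11,.13,152)
s=ctrl.state();R=Rt(s);p=(R.T@np.append(AX,0)-R.T@s["eef_pos"])[:2]
p=-p;print("tool from axis",p,"z",s["eef_pos"][2])
f=float(sys.argv[1]);n=int(sys.argv[2]);zc=s["eef_pos"][2]-.130
for k in range(1,n+1):
    a=f*k;M=np.array([[np.cos(a),-np.sin(a)],[np.sin(a),np.cos(a)]]);d=M@p-p
    print([round(float(d[0]),4),round(float(d[1]),4),round(float(zc),4),round(a,3)])
E
python3 arc.py .05 8
```

```text
t 3.13 pos [0.596  0.1244 0.1288] yaw_y 151.71 F [ 1.9889 -3.1689 -1.7161] gap -0.0
shift [ 0.0013 -0.028  -0.0012] turn -0.0051
tool from axis [ 0.077  -0.0175] z 0.1288330029743386
[0.0008, 0.0039, -0.0012, 0.05]
[0.0014, 0.0078, -0.0012, 0.1]
[0.0017, 0.0117, -0.0012, 0.15]
[0.0019, 0.0157, -0.0012, 0.2]
[0.0019, 0.0196, -0.0012, 0.25]
[0.0017, 0.0235, -0.0012, 0.3]
[0.0013, 0.0275, -0.0012, 0.35]
[0.0007, 0.0314, -0.0012, 0.4]
```

Call:
step_arm(moves=[[0.0008, 0.0039, 0, 0.05], [0.0014, 0.0078, 0, 0.1], [0.0017, 0.0117, 0, 0.15], [0.0019, 0.0157, 0, 0.2], [0.0019, 0.0196, 0, 0.25], [0.0017, 0.0235, 0, 0.3], [0.0013, 0.0275, 0, 0.35], [0.0007, 0.0314, 0, 0.4]])

```text
time: 3.8
eef_pos: [0.5681, 0.1386, 0.1293]
tool_rot: [0.0, -0.331, 0.944, -0.0]
ft_force: [3.6, -1.6, -0.9]
finger_gap: -0.0002
```

```bash
python3 arc.py .05 8
```

```text
t 3.8 pos [0.5681 0.1386 0.1293] yaw_y 128.65 F [ 3.5841 -1.5557 -0.9468] gap -0.0002
shift [-0.0226 -0.0547 -0.0007] turn -0.4076
tool from axis [ 0.0768 -0.0179] z 0.1293065327776588
[0.0008, 0.0039, -0.0007, 0.05]
[0.0014, 0.0078, -0.0007, 0.1]
[0.0018, 0.0117, -0.0007, 0.15]
[0.002, 0.0156, -0.0007, 0.2]
[0.002, 0.0195, -0.0007, 0.25]
[0.0019, 0.0235, -0.0007, 0.3]
[0.0015, 0.0274, -0.0007, 0.35]
[0.0009, 0.0313, -0.0007, 0.4]
```

Call:
step_arm(moves=[[0.0008, 0.0039, 0, 0.05], [0.0014, 0.0078, 0, 0.1], [0.0018, 0.0117, 0, 0.15], [0.002, 0.0156, 0, 0.2], [0.002, 0.0195, 0, 0.25], [0.0019, 0.0235, 0, 0.3], [0.0015, 0.0274, 0, 0.35], [0.0009, 0.0313, 0, 0.4]])

```text
time: 4.47
eef_pos: [0.5479, 0.1624, 0.1295]
tool_rot: [0.0, -0.137, 0.991, -0.0]
ft_force: [2.8, -1.8, -0.3]
finger_gap: -0.0001
```

```bash
python3 arc.py .05 8;  python3 -c "
from h import *
im=vision.grab_frame('wrist');cv2.imwrite('pics/w4.png',im[:,:,::-1])"
```

```text
t 4.47 pos [0.5479 0.1624 0.1295] yaw_y 105.73 F [ 2.8199 -1.8235 -0.2543] gap -0.0001
shift [-0.0551 -0.07   -0.0004] turn -0.8075
tool from axis [ 0.0767 -0.018 ] z 0.1294708480761525
[0.0008, 0.0039, -0.0005, 0.05]
[0.0014, 0.0077, -0.0005, 0.1]
[0.0018, 0.0117, -0.0005, 0.15]
[0.002, 0.0156, -0.0005, 0.2]
[0.0021, 0.0195, -0.0005, 0.25]
[0.0019, 0.0235, -0.0005, 0.3]
[0.0015, 0.0274, -0.0005, 0.35]
[0.0009, 0.0313, -0.0005, 0.4]
```

View pics/w4.png

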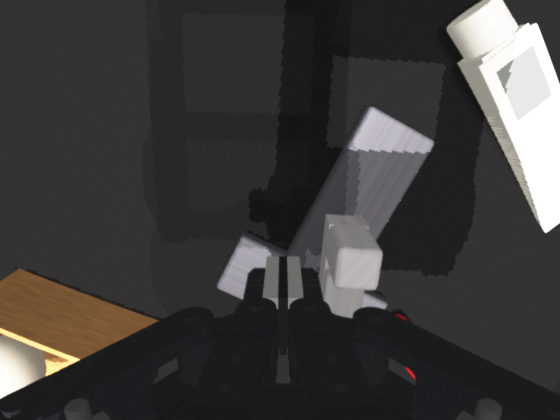

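Call:
step_arm(moves=[[0.0008, 0.0039, 0, 0.05], [0.0014, 0.0077, 0, 0.1], [0.0018, 0.0117, 0, 0.15], [0.002, 0.0156, 0, 0.2], [0.0021, 0.0195, 0, 0.25], [0.002, 0.0215, 0, 0.275], [0.0019, 0.0235, 0, 0.3]])

```text
time: 5.1
eef_pos: [0.5397, 0.1845, 0.1294]
tool_rot: [0.0, 0.011, 1.0, -0.0]
ft_force: [3.0, -4.0, -0.3]
finger_gap: 0.0
```

```bash
python3 arc.py .0125 8
```

```text
t 5.1 pos [0.5397 0.1845 0.1294] yaw_y 88.69 F [ 2.9986 -3.9874 -0.2594] gap 0.0
shift [-0.082  -0.0726 -0.0005] turn -1.105
tool from axis [ 0.0769 -0.0179] z 0.1294110479439266
[0.0002, 0.001, -0.0006, 0.013]
[0.0004, 0.0019, -0.0006, 0.025]
[0.0006, 0.0029, -0.0006, 0.038]
[0.0008, 0.0039, -0.0006, 0.05]
[0.001, 0.0048, -0.0006, 0.062]
[0.0011, 0.0058, -0.0006, 0.075]
[0.0013, 0.0068, -0.0006, 0.088]
[0.0014, 0.0078, -0.0006, 0.1]
```

Call:
step_arm(moves=[[0.0002, 0.001, 0, 0.013], [0.0004, 0.002, 0, 0.025], [0.0006, 0.003, 0, 0.038], [0.0008, 0.004, 0, 0.05], [0.001, 0.005, 0, 0.062]])

```text
time: 5.52
eef_pos: [0.5388, 0.1896, 0.1294]
tool_rot: [0.0, 0.043, 0.999, -0.0]
ft_force: [1.3, -2.5, 0.5]
finger_gap: 0.0002
```

Call:
step_arm(moves=[[0.0002, 0.001, 0, 0.013], [0.0004, 0.002, 0, 0.025]])

```text
time: 5.68
eef_pos: [0.5385, 0.1917, 0.1294]
tool_rot: [0.0, 0.055, 0.998, 0.0]
ft_force: [0.9, -3.3, 0.9]
finger_gap: 0.0003
```

Call:
step_arm(moves=[[0.0002, 0.001, 0, 0.013], [0.0003, 0.0015, 0, 0.02]])

```text
time: 5.85
eef_pos: [0.5384, 0.1928, 0.1293]
tool_rot: [-0.0, 0.066, 0.998, -0.001]
ft_force: [0.9, -11.3, 2.6]
finger_gap: 0.0
```

```bash
python3 arc.py .0125 8;  python3 -c "
from h import *
im=vision.grab_frame('wrist');cv2.imwrite('pics/w5.png',im[:,:,::-1])
im=vision.grab_frame('side');cv2.imwrite('pics/s5.png',cv2.resize(im[100:230,200:340,::-1],None,fx=5,fy=4.5))"
```

```text
t 5.85 pos [0.5384 0.1928 0.1293] yaw_y 82.48 F [  0.9197 -11.3396   2.5724] gap 0.0
shift [-0.0917 -0.0714 -0.0006] turn -1.2133
tool from axis [ 0.0769 -0.0181] z 0.12930662578225077
[0.0002, 0.001, -0.0007, 0.013]
[0.0004, 0.0019, -0.0007, 0.025]
[0.0006, 0.0029, -0.0007, 0.038]
[0.0008, 0.0039, -0.0007, 0.05]
[0.001, 0.0048, -0.0007, 0.062]
[0.0011, 0.0058, -0.0007, 0.075]
[0.0013, 0.0068, -0.0007, 0.088]
[0.0014, 0.0078, -0.0007, 0.1]
```

View pics/w5.png

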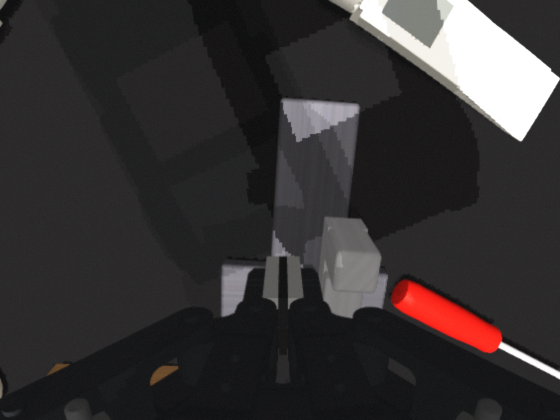

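View pics/s5.png

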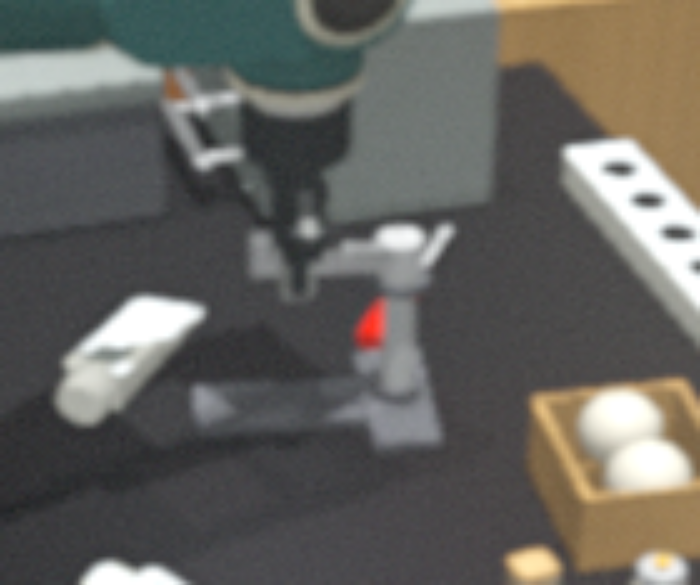

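Call:
step_arm(moves=[[0, 0.0005, 0, 0], [0, 0.0005, 0, 0]])

```text
time: 6.12
eef_pos: [0.5384, 0.1928, 0.1293]
tool_rot: [-0.0, 0.065, 0.998, -0.001]
ft_force: [1.0, -12.0, 2.9]
finger_gap: 0.0002
```

Call:
step_arm(moves=[[0, 0.0004, 0, 0], [0, 0.0004, 0, 0]])

```text
time: 6.28
eef_pos: [0.5384, 0.1929, 0.1293]
tool_rot: [-0.0, 0.065, 0.998, -0.001]
ft_force: [-0.5, -14.1, 3.3]
finger_gap: -0.0004
```

Call:
step_arm(moves=[[0, -0.01, 0, 0], [0, -0.035, 0, 0], [0, -0.06, 0, 0], [0, -0.06, -0.04, 0], [0, -0.06, -0.08, 0], [0, -0.06, -0.12, 0], [0, -0.06, -0.12, 0], [0, -0.06, -0.12, 0]])

```text
time: 6.95
eef_pos: [0.5313, 0.1348, 0.2519]
tool_rot: [0.002, 0.065, 0.998, 0.001]
ft_force: [0.1, 0.4, -0.7]
finger_gap: -0.0002
```

```bash
 python3 -c "
from h import *
go(.5,.2,.25,82)
im=vision.grab_frame('wrist');cv2.imwrite('pics/w6.png',im[:,:,::-1])
im=vision.grab_frame('scene');cv2.imwrite('pics/sc6.png',im[:,:,::-1])"
```

```text
t 6.95 pos [0.5313 0.1348 0.2519] yaw_y 82.56 F [ 0.1167  0.3604 -0.6894] gap -0.0002
shift [0.0395 0.0606 0.0019] turn 0.0097
```

View pics/w6.png

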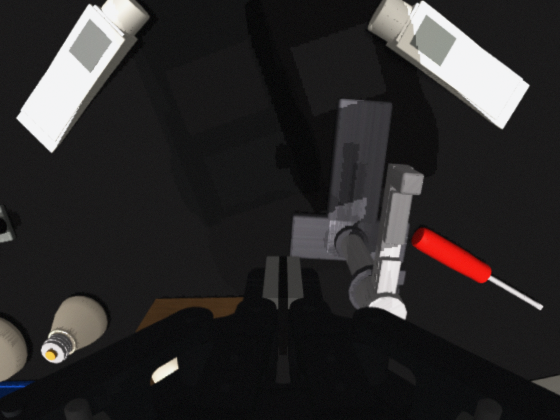

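View pics/sc6.png

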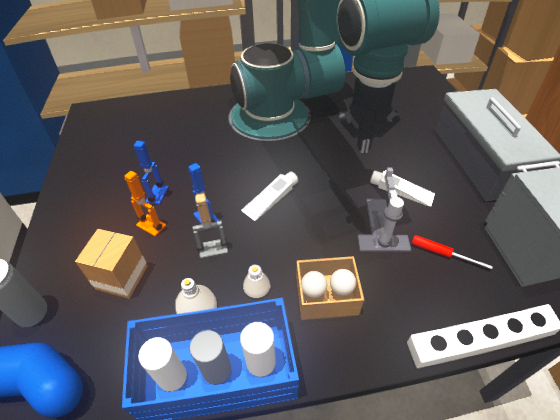

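```bash
 python3 -c "
import cv2
a=cv2.imread('pics/w6.png');cv2.imwrite('pics/c6.png',cv2.resize(a[90:330,280:440],None,fx=2.5*2,fy=2.5,interpolation=cv2.INTER_CUBIC))
a=cv2.imread('pics/sc6.png');cv2.imwrite('pics/c7.png',cv2.resize(a[155:255,350:420],None,fx=6,fy=6,interpolation=cv2.INTER_CUBIC))"
```

```text
(no output)
```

View pics/c6.png

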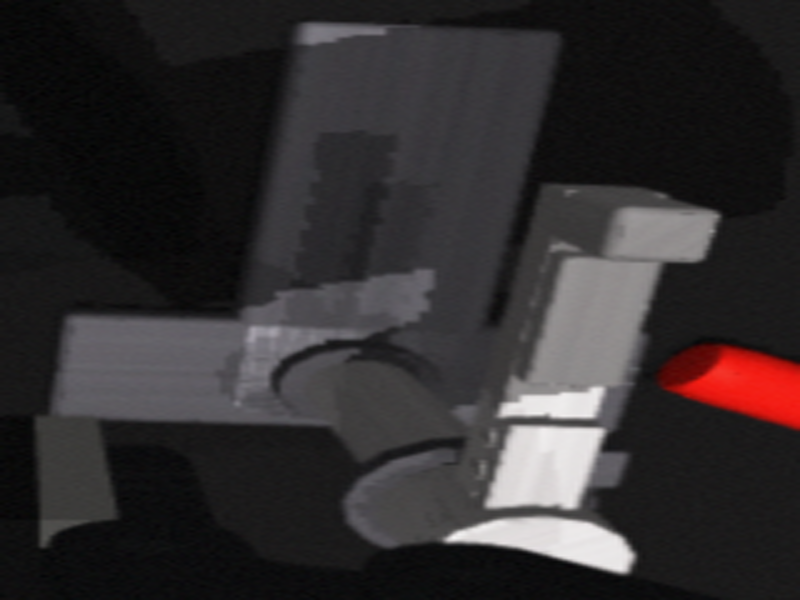

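View pics/c7.png

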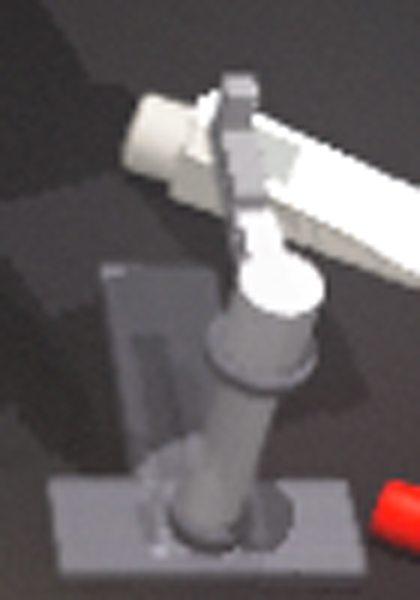

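```bash
 python3 -c "
from h import *
s=ctrl.state();R=Rt(s);p=s['eef_pos']
c=lambda x,y:(280+x/5-.4,90+y/2.5-.3)
P=lambda x,y,z:wpix(R,p,c(x,y),z)[:2]
tip=[P(612,207,.172),P(720,214,.172),P(704,262,.172),P(604,255,.172)]
tm=sum(tip)/4;print('tip',tip,tm)
print('notch out',P(562,387,.157),'in',P(553,424,.157),'infloor',P(553,418,.150))
print('inner arm',P(535,505,.157), 'tipmid arm',P(612,256,.157))
f=[P(300,25,.014),P(560,33,.014)];fm=sum(f)/2;print('footend',f,fm)
cl=[P(66,316,.014),P(54,413,.014)];print('cross left',cl,sum(cl)/2)
e=[P(565,262,.157),P(525,385,.157)]; print('arm left edge',e,np.degrees(np.arctan2(*(e[0]-e[1])[::-1])))
e=[P(665,262,.157),P(632,382,.157)]; print('arm right edge',e,np.degrees(np.arctan2(*(e[0]-e[1])[::-1])))
l=[P(248,300,.014),P(300,25,.014)];print('footL',np.degrees(np.arctan2(*(l[1]-l[0])[::-1])))
l=[P(498,320,.014),P(560,33,.014)];print('footR',np.degrees(np.arctan2(*(l[1]-l[0])[::-1])))
h=P(543,522,.164);print('hub outer edge',h)
# scene
d=lambda x,y:(350+x/6-.4,155+y/6-.4)
print('scene hub',at('scene',d(283,282),.164),'tip',at('scene',d(240,84),.172))
"
```

```text
tip [array([0.5112, 0.2106]), array([0.5146, 0.2239]), array([0.5264, 0.2215]), array([0.523, 0.209])] [0.5188 0.2162]
notch out [0.5637 0.2062] in [0.5745 0.2045] infloor [0.576  0.2064]
inner arm [0.5995 0.201 ] tipmid arm [0.5276 0.2145]
footend [array([0.4661, 0.2002]), array([0.4753, 0.2516])] [0.4707 0.2259]
cross left [array([0.5793, 0.1397]), array([0.6234, 0.1317])] [0.6014 0.1357]
arm left edge [array([0.5285, 0.2082]), array([0.5624, 0.2012])] 168.235361916664
arm right edge [array([0.5302, 0.2216]), array([0.5635, 0.216 ])] 170.49345318163085
footL 169.1417290513242
footR 170.34948832010076
hub outer edge [0.6009 0.2002]
scene hub [0.6177 0.2001 0.164 ] tip [0.5194 0.2187 0.172 ]
```

```bash
sed -i 's/^AX=.*/AX=np.array([.6165,.199]);HOME=np.radians(169.4)/' h.py; python3 -c "
from h import *
go(.555,-.229,.30,94)"
```

```text
t 7.05 pos [0.5304 0.1346 0.2485] yaw_y 82.56 F [-0.1387 -0.4952 -0.7301] gap 0.0001
shift [-0.0714 -0.3573 -0.0516] turn -0.1996
```

Call:
step_arm(moves=[[-0.008, -0.04, -0.01, -0.03], [-0.016, -0.08, -0.02, -0.06], [-0.024, -0.12, -0.03, -0.09], [-0.032, -0.16, -0.04, -0.12], [-0.04, -0.2, -0.052, -0.15], [-0.048, -0.24, -0.052, -0.18], [-0.056, -0.28, -0.052, -0.2], [-0.064, -0.32, -0.052, -0.2]], hand=1)

```text
time: 7.72
eef_pos: [0.5522, -0.193, 0.2999]
tool_rot: [-0.001, -0.036, 0.999, 0.001]
ft_force: [1.3, 0.1, -0.1]
finger_gap: 0.0853
```

Call:
step_arm(moves=[[-0.005, -0.03, 0, 0], [-0.005, -0.035, 0, 0], [-0.005, -0.035, 0, 0]])

```text
time: 7.97
eef_pos: [0.5599, -0.2271, 0.299]
tool_rot: [-0.001, -0.034, 0.999, 0.001]
ft_force: [0.2, 1.0, -0.4]
finger_gap: 0.0855
```

```bash
 python3 -c "
from h import *
go(.555,-.229,.30,94)
s=ctrl.state()
im=vision.grab_frame('wrist');cv2.imwrite('pics/w8.png',im[:,:,::-1])
"
```

```text
t 7.97 pos [ 0.5599 -0.2271  0.299 ] yaw_y 93.88 F [ 0.2224  1.0437 -0.3961] gap 0.0855
shift [ 0.005  -0.0015 -0.001 ] turn -0.0021
```

View pics/w8.png

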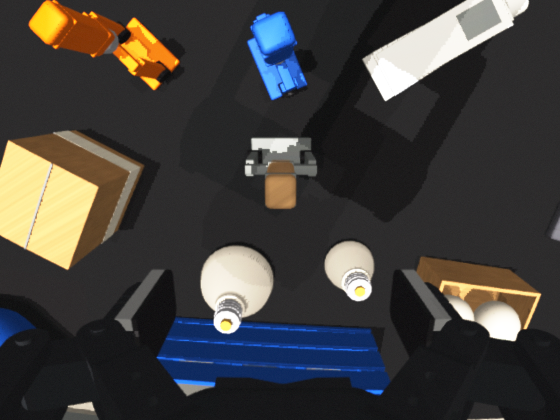

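```bash
 python3 -c "
import cv2
a=cv2.imread('pics/w8.png');cv2.imwrite('pics/c8.png',cv2.resize(a[125:220,235:330],None,fx=6,fy=6,interpolation=cv2.INTER_CUBIC))"
```

```text
(no output)
```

View pics/c8.png

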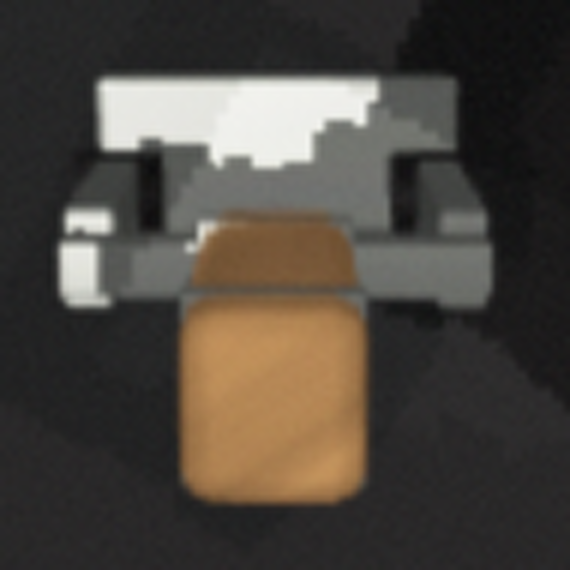

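```bash
 python3 -c "
from h import *
s=ctrl.state();R=Rt(s);p=s['eef_pos']
c=lambda x,y:(235+x/6-.4,125+y/6-.4)
P=lambda x,y,z:wpix(R,p,c(x,y),z)[:2]
h=P(273,400,.192);print(h,P(60,270,.098),P(490,270,.098),P(98,77,.008),P(458,77,.008))
go(h[0],h[1],.146,93.9)
"
```

```text
[ 0.5504 -0.2277] [ 0.5541 -0.2614] [ 0.5495 -0.1942] [ 0.5324 -0.2638] [ 0.5276 -0.1944]
t 8.02 pos [ 0.56   -0.2258  0.2996] yaw_y 93.96 F [-0.2497  0.5165  0.1361] gap 0.0858
shift [ 0.0094 -0.0015  0.1536] turn 0.001
```

Call:
step_arm(moves=[[0.0095, -0.0015, 0.02, 0], [0.0095, -0.0015, 0.055, 0], [0.0095, -0.0015, 0.09, 0], [0.0095, -0.0015, 0.125, 0], [0.0095, -0.0015, 0.145, 0], [0.0095, -0.0015, 0.1535, 0], [0.0095, -0.0015, 0.1535, 0]])

```text
time: 8.6
eef_pos: [0.5502, -0.2262, 0.1458]
tool_rot: [-0.001, -0.036, 0.999, 0.001]
ft_force: [0.0, 0.2, 0.3]
finger_gap: 0.0854
```

```bash
 python3 -c "
from h import *
go(.5504,-.2277,.146,93.9)
im=vision.grab_frame('wrist');cv2.imwrite('pics/w9.png',im[:,:,::-1])
"
```

```text
t 8.6 pos [ 0.5502 -0.2262  0.1458] yaw_y 94.09 F [0.0137 0.1806 0.2508] gap 0.0854
shift [-0.0001 -0.0015 -0.0002] turn 0.0034
```

View pics/w9.png

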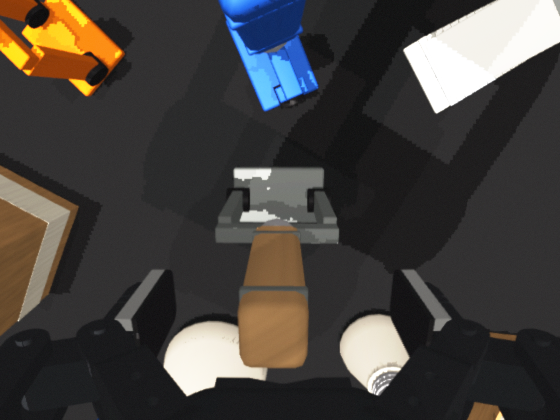

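Call:
step_arm(moves=[[0, -0.0025, 0, 0], [0, -0.0025, 0, 0]])

```text
time: 8.82
eef_pos: [0.5518, -0.2306, 0.1499]
tool_rot: [0.001, -0.035, 0.999, -0.001]
ft_force: [1.1, 0.2, -0.1]
finger_gap: 0.0851
```

Call:
step_arm(moves=[[0, 0, 0, 0], [0, 0, 0, 0], [0, 0, 0, 0], [0, 0, 0, 0], [0, 0, 0, 0], [0, 0, 0, 0]], hand=-1)

```text
time: 9.32
eef_pos: [0.5511, -0.2302, 0.148]
tool_rot: [0.0, -0.035, 0.999, 0.0]
ft_force: [0.1, -0.3, -0.9]
finger_gap: 0.0209
```

```bash
 python3 -c "
from h import *
go(.5504,-.2277,.146,93.9)
"
```

```text
t 9.32 pos [ 0.5511 -0.2302  0.148 ] yaw_y 94.02 F [ 0.1315 -0.3043 -0.9163] gap 0.0209
shift [0.0005 0.0026 0.002 ] turn 0.0021
```

Call:
step_arm(moves=[[0, 0, -0.01, 0], [0, 0, -0.03, 0], [0, 0, -0.06, 0], [0, 0, -0.09, 0], [0, 0, -0.115, 0], [0, 0, -0.12, 0], [0, 0, -0.12, 0]])

```text
time: 9.9
eef_pos: [0.5514, -0.2304, 0.2698]
tool_rot: [0.001, -0.035, 0.999, -0.001]
ft_force: [0.1, 0.5, -3.6]
finger_gap: 0.0211
```

```bash
 python3 -c "
from h import *
e=AX+.165*np.array([np.cos(HOME),np.sin(HOME)])
print(e);go(e[0],e[1],.268,79.4)
im=vision.grab_frame('wrist');cv2.imwrite('pics/w10.png',im[:,:,::-1])
"
```

```text
[0.4543 0.2294]
t 9.9 pos [ 0.5514 -0.2304  0.2698] yaw_y 94.02 F [ 0.0573  0.4514 -3.6155] gap 0.0211
shift [0.0646 0.4655 0.001 ] turn 0.2552
```

View pics/w10.png

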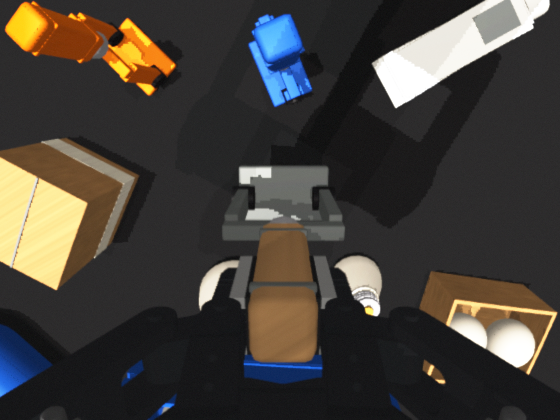

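Call:
step_arm(moves=[[0.005, 0.036, 0, 0.03], [0.011, 0.074, 0, 0.06], [0.016, 0.112, 0, 0.09], [0.021, 0.15, 0, 0.12], [0.027, 0.188, 0, 0.15], [0.034, 0.226, 0, 0.18], [0.04, 0.264, 0, 0.21], [0.045, 0.3, 0, 0.24]])

```text
time: 10.62
eef_pos: [0.4837, 0.0675, 0.2657]
tool_rot: [-0.001, 0.086, 0.996, -0.0]
ft_force: [0.4, -0.1, -2.3]
finger_gap: 0.0212
```

```bash
 python3 -c "
from h import *
go(.4543,.2294,.268,79.4)
"
```

```text
t 10.62 pos [0.4837 0.0675 0.2657] yaw_y 80.18 F [ 0.4456 -0.0755 -2.289 ] gap 0.0212
shift [ 0.0566  0.1545 -0.0023] turn 0.0136
```

Call:
step_arm(moves=[[0.02, 0.03, 0, 0.013], [0.04, 0.065, 0, 0.013], [0.0565, 0.1, 0, 0.013], [0.0565, 0.13, 0, 0.013], [0.0565, 0.15, 0, 0.013], [0.0565, 0.1545, 0, 0.013], [0.0565, 0.1545, 0, 0.013]])

```text
time: 11.2
eef_pos: [0.455, 0.2286, 0.2655]
tool_rot: [-0.001, 0.09, 0.996, -0.001]
ft_force: [-0.2, -0.5, -3.2]
finger_gap: 0.0212
```

```bash
 python3 -c "
from h import *
e=AX+.048*np.array([np.cos(HOME),np.sin(HOME)])
print(e);go(e[0],e[1],.258,79.4)
im=vision.grab_frame('wrist');cv2.imwrite('pics/w11.png',im[:,:,::-1])
im=vision.grab_frame('side');cv2.imwrite('pics/s11.png',cv2.resize(im[80:230,180:340,::-1],None,fx=4.5,fy=3.9))
"
```

```text
[0.5693 0.2078]
t 11.2 pos [0.455  0.2286 0.2655] yaw_y 79.64 F [-0.1649 -0.466  -3.1812] gap 0.0212
shift [-0.1162  0.0002  0.0072] turn 0.0041
```

View pics/w11.png

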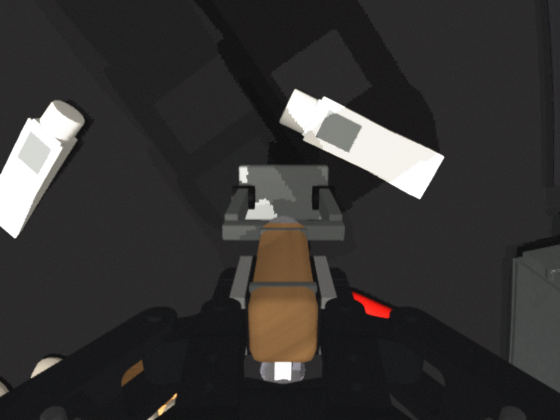

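View pics/s11.png

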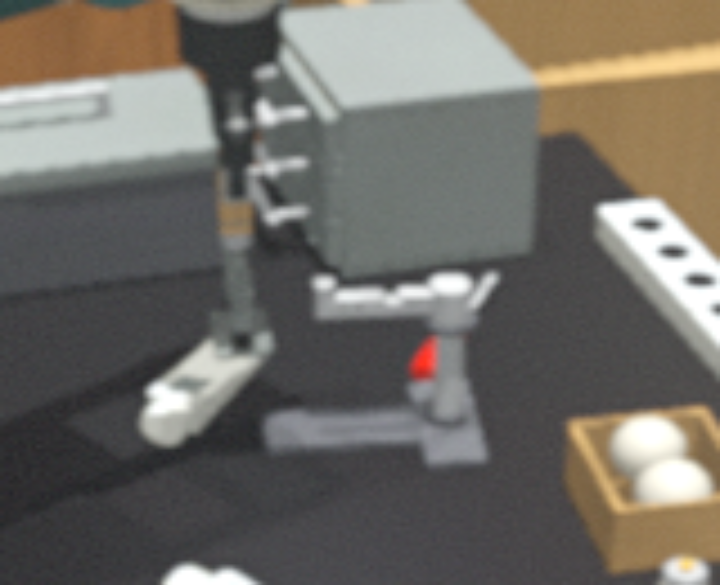

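Call:
step_arm(moves=[[-0.01, 0, 0.01, 0.004], [-0.03, 0, 0.01, 0.004], [-0.05, 0, 0.01, 0.004], [-0.07, 0, 0.01, 0.004], [-0.085, 0, 0.01, 0.004], [-0.1, 0, 0.01, 0.004], [-0.11, 0, 0.01, 0.004], [-0.115, 0, 0.01, 0.004]])

```text
time: 11.97
eef_pos: [0.5698, 0.2053, 0.2567]
tool_rot: [-0.0, 0.094, 0.996, -0.0]
ft_force: [1.1, -0.3, -3.0]
finger_gap: 0.0213
```

Call:
step_arm(moves=[[0, 0, 0, 0], [0, 0, 0, 0]])

```text
time: 12.13
eef_pos: [0.5685, 0.2064, 0.2575]
tool_rot: [-0.0, 0.094, 0.996, -0.0]
ft_force: [-0.8, -0.1, -1.9]
finger_gap: 0.0214
```

```bash
 python3 -c "
from h import *
go(.5693,.2078,.217,79.4)
im=vision.grab_frame('wrist');cv2.imwrite('pics/w12.png',im[:,:,::-1])
im=vision.grab_frame('side');cv2.imwrite('pics/s12.png',cv2.resize(im[80:230,180:340,::-1],None,fx=4.5,fy=3.9))
"
```

```text
t 12.13 pos [0.5685 0.2064 0.2575] yaw_y 79.26 F [-0.7917 -0.0768 -1.9419] gap 0.0214
shift [-0.0006  0.0015  0.0405] turn -0.0024
```

View pics/w12.png

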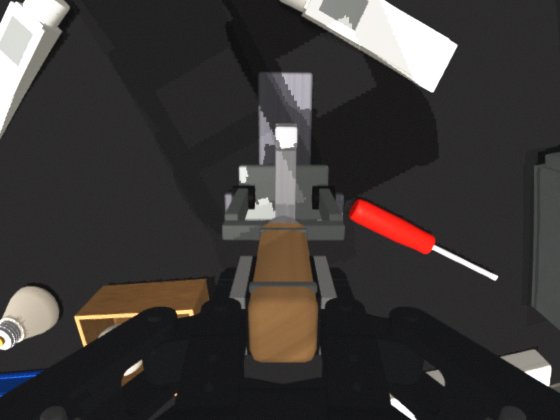

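View pics/s12.png

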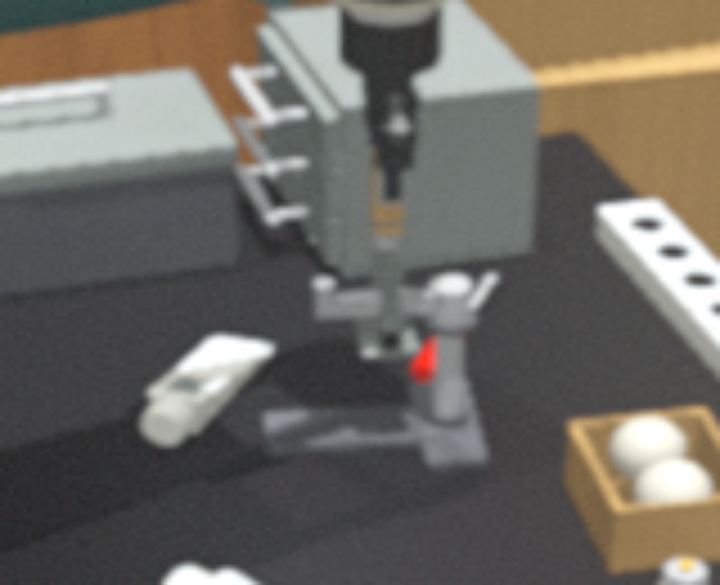

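Call:
step_arm(moves=[[-0.0005, 0.001, 0.015, 0], [-0.0005, 0.001, 0.028, 0], [-0.0005, 0.001, 0.034, 0], [-0.0005, 0.001, 0.035, 0], [-0.0005, 0.001, 0.035, 0]])

```text
time: 12.65
eef_pos: [0.5689, 0.2076, 0.2219]
tool_rot: [-0.001, 0.093, 0.996, -0.0]
ft_force: [-0.1, -0.3, -1.4]
finger_gap: 0.0215
```

Call:
step_arm(moves=[[0, 0, 0.001, 0], [0, 0, 0.002, 0]])

```text
time: 12.82
eef_pos: [0.5695, 0.2077, 0.2213]
tool_rot: [0.0, 0.093, 0.996, 0.0]
ft_force: [-0.0, 0.9, -2.3]
finger_gap: 0.0214
```

Call:
step_arm(moves=[[0, 0, 0.001, 0], [0, 0, 0.002, 0]])

```text
time: 12.98
eef_pos: [0.5694, 0.2077, 0.219]
tool_rot: [0.0, 0.093, 0.996, 0.0]
ft_force: [-0.7, 0.1, -1.5]
finger_gap: 0.0214
```

```bash
 python3 -c "
from h import *
go(.5693,.2078,.217,79.4)
"
```

```text
t 12.98 pos [0.5694 0.2077 0.219 ] yaw_y 79.3 F [-0.661   0.0948 -1.5274] gap 0.0214
shift [0.0001 0.0001 0.002 ] turn -0.0018
```

Call:
step_arm(moves=[[0, 0, 0.001, 0], [0, 0, 0.002, 0]])

```text
time: 13.15
eef_pos: [0.5693, 0.2077, 0.2168]
tool_rot: [0.0, 0.093, 0.996, 0.0]
ft_force: [-0.7, 0.7, -1.9]
finger_gap: 0.0213
```

Call:
step_arm(moves=[[0, 0, 0.001, 0], [0, 0, 0.0015, 0]])

```text
time: 13.32
eef_pos: [0.5695, 0.2077, 0.2163]
tool_rot: [0.001, 0.093, 0.996, 0.0]
ft_force: [-2.3, -0.7, 8.0]
finger_gap: 0.0213
```

Call:
step_arm(moves=[[0, 0, 0.0005, 0], [0, 0, 0.001, 0]])

```text
time: 13.48
eef_pos: [0.5696, 0.2077, 0.216]
tool_rot: [0.001, 0.093, 0.996, 0.0]
ft_force: [-3.2, -1.3, 14.4]
finger_gap: 0.0215
```

Call:
step_arm(moves=[[0, 0, -0.001, 0], [0, 0, -0.0015, 0]])

```text
time: 13.65
eef_pos: [0.5694, 0.2077, 0.2166]
tool_rot: [0.0, 0.093, 0.996, 0.0]
ft_force: [-0.9, -0.2, 2.1]
finger_gap: 0.0213
```

```bash
 python3 -c "
from h import *
go(.5693,.2078,.217,79.4);s=ctrl.state();print(s['wrist_torque'],Rt(s).T@s['wrist_torque'],Rt(s).T@s['ft_force'])
"
```

```text
t 13.65 pos [0.5694 0.2077 0.2166] yaw_y 79.3 F [-0.8732 -0.2085  2.1355] gap 0.0213
shift [ 0.0001  0.0001 -0.0004] turn -0.0018
[-0.0753  0.2974  0.0179] [ 0.1292  0.2783 -0.0179] [ 0.8177 -0.3662 -2.1362]
```

Call:
step_arm(moves=[[0.0005, 0, 0, 0], [0.001, 0, 0.0002, 0]])

```text
time: 13.82
eef_pos: [0.5689, 0.2078, 0.2164]
tool_rot: [0.001, 0.093, 0.996, 0.0]
ft_force: [4.5, -1.2, 6.6]
finger_gap: 0.0215
```

Call:
step_arm(moves=[[0.0005, 0, 0, 0], [0.001, 0, 0, 0]])

```text
time: 13.98
eef_pos: [0.5682, 0.2079, 0.2165]
tool_rot: [0.002, 0.093, 0.996, 0.0]
ft_force: [4.8, -0.9, 5.5]
finger_gap: 0.0213
```

Call:
step_arm(moves=[[0.0005, 0, 0, 0], [0.001, 0, 0, 0]])

```text
time: 14.15
eef_pos: [0.5673, 0.2081, 0.2165]
tool_rot: [0.002, 0.093, 0.996, 0.0]
ft_force: [4.7, -1.6, 5.9]
finger_gap: 0.0213
```

Call:
step_arm(moves=[[0.0005, 0, 0, 0], [0.001, 0, 0, 0]])

```text
time: 14.32
eef_pos: [0.5663, 0.2083, 0.2165]
tool_rot: [0.002, 0.093, 0.996, 0.0]
ft_force: [5.1, -0.8, 6.3]
finger_gap: 0.0211
```

Call:
step_arm(moves=[[0.0005, 0, 0, 0], [0.001, 0, 0, 0]])

```text
time: 14.48
eef_pos: [0.5653, 0.2086, 0.2166]
tool_rot: [0.002, 0.093, 0.996, 0.0]
ft_force: [5.4, -1.7, 6.8]
finger_gap: 0.0212
```

Call:
step_arm(moves=[[0.0005, 0, 0, 0], [0.001, 0, 0, 0]])

```text
time: 14.65
eef_pos: [0.5643, 0.2087, 0.2166]
tool_rot: [0.002, 0.093, 0.996, 0.0]
ft_force: [6.0, -0.3, 6.3]
finger_gap: 0.0213
```

```bash
 python3 -c "
from h import *
im=vision.grab_frame('side');cv2.imwrite('pics/s13.png',cv2.resize(im[120:190,225:305,::-1],None,fx=9,fy=8,interpolation=cv2.INTER_CUBIC))
im=vision.grab_frame('wrist');cv2.imwrite('pics/w13.png',cv2.resize(im[60:330,180:400,::-1],None,fx=2.2,fy=2.2))
"
```

```text
(no output)
```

View pics/s13.png

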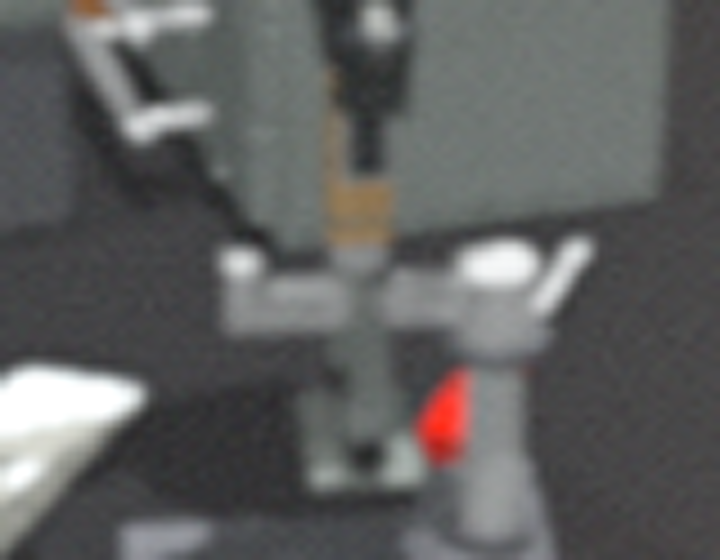

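View pics/w13.png

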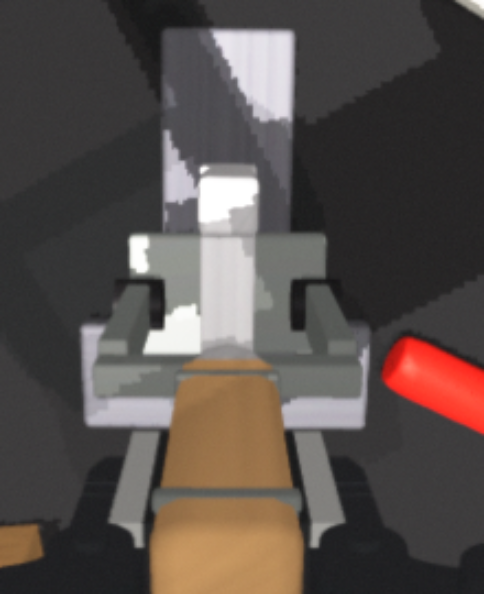

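```bash
 python3 -c "
from h import *
s=ctrl.state();R=Rt(s);p=s['eef_pos'];u=np.array([np.cos(HOME),np.sin(HOME)])
c=lambda x,y:(180+x/2.2-.3,60+y/2.2-.3)
P=lambda x,y,z:wpix(R,p,c(x,y),z)[:2]
for n,q in dict(bar_out=(110,357,.167),bar_out2=(350,357,.167),bar_lowout=(110,390,.157),tipA=(230,176,.172),tipB=(230,222,.172),plate=(230,235,.077)).items():
  x=P(*q);print(n,x,'r',(x-AX)@u,'lat',(x-AX)@np.array([-u[1],u[0]]))
print('tcp',(p[:2]-AX)@u,R[:,2])
c=lambda x,y:(225+x/9-.4,120+y/8-.4)
x=at('side',c(240,258),.172);print('tip',(x[:2]-AX)@u)
x=at('side',c(360,245),.180);print('bar?',(x[:2]-AX)@u)
x=at('side',c(498,262),.164);print('hub',(x[:2]-AX)@u)
print(s['wrist_torque'],R.T@s['ft_force'])
"
```

```text
bar_out [0.5529 0.1822] r 0.059388284254699025 lat 0.028183876897895224
bar_out2 [0.564  0.2408] r 0.059244559450346984 lat -0.03142686914735453
bar_lowout [0.5649 0.178 ] r 0.04685874342840189 lat 0.030096272695356613
tipA [0.5143 0.2198] r 0.104283350826613 lat -0.0016311818961235584
tipB [0.5246 0.2178] r 0.09375020824431358 lat -0.0016201940974444353
plate [0.544  0.2147] r 0.07416941005643277 lat -0.002069449868584845
tcp 0.05311440442860174 [ 0.0032  0.0004 -1.    ]
tip 0.09984332179924693
bar? 0.05380703516578626
hub -0.0014156351266657878
[-0.2335 -1.0858  0.0313] [-5.0481  0.2171 -6.0182]
```

Call:
step_arm(moves=[[-0.001, 0, 0, 0], [-0.002, 0, 0, 0], [-0.003, 0, 0, 0], [-0.0035, 0, 0, 0]])

```text
time: 15.08
eef_pos: [0.5664, 0.2085, 0.2164]
tool_rot: [-0.0, 0.093, 0.996, 0.0]
ft_force: [-8.1, 0.7, 10.8]
finger_gap: 0.0213
```

Call:
step_arm(moves=[[-0.0005, 0, 0, 0], [-0.001, 0, 0, 0]])

```text
time: 15.25
eef_pos: [0.5673, 0.2083, 0.2164]
tool_rot: [-0.0, 0.093, 0.996, 0.0]
ft_force: [-7.1, 1.1, 9.6]
finger_gap: 0.0214
```

Call:
step_arm(moves=[[-0.0005, 0, 0, 0], [-0.001, 0, 0, 0]])

```text
time: 15.42
eef_pos: [0.5683, 0.2081, 0.2164]
tool_rot: [-0.0, 0.093, 0.996, 0.0]
ft_force: [-7.0, 1.0, 9.3]
finger_gap: 0.0214
```

Call:
step_arm(moves=[[-0.0005, 0, 0, 0], [-0.001, 0, 0, 0]])

```text
time: 15.58
eef_pos: [0.5693, 0.208, 0.2163]
tool_rot: [-0.0, 0.093, 0.996, 0.0]
ft_force: [-6.8, 1.4, 9.2]
finger_gap: 0.0215
```

Call:
step_arm(moves=[[-0.0005, 0, -0.0004, 0], [-0.001, 0, -0.0004, 0]])

```text
time: 15.75
eef_pos: [0.5705, 0.2076, 0.2163]
tool_rot: [-0.0, 0.093, 0.996, 0.0]
ft_force: [-4.4, 1.7, 4.8]
finger_gap: 0.0215
```

Call:
step_arm(moves=[[-0.0005, 0, 0, 0], [-0.001, 0, 0, 0]])

```text
time: 15.92
eef_pos: [0.5717, 0.2072, 0.2156]
tool_rot: [-0.0, 0.093, 0.996, -0.0]
ft_force: [-0.3, -0.1, -2.8]
finger_gap: 0.0215
```

Call:
step_arm(moves=[[-0.0005, 0, 0, 0], [-0.001, 0, 0, 0]])

```text
time: 16.08
eef_pos: [0.5728, 0.2069, 0.2154]
tool_rot: [-0.0, 0.093, 0.996, -0.0]
ft_force: [0.6, 0.3, -2.5]
finger_gap: 0.0211
```

Call:
step_arm(moves=[[0, 0, 0.001, 0], [0, 0, 0.002, 0]])

```text
time: 16.25
eef_pos: [0.5728, 0.2069, 0.2136]
tool_rot: [-0.0, 0.093, 0.996, -0.0]
ft_force: [0.2, -0.0, -3.8]
finger_gap: 0.0215
```

Call:
step_arm(moves=[[0, 0, 0.001, 0], [0, 0, 0.002, 0]])

```text
time: 16.42
eef_pos: [0.5727, 0.207, 0.2117]
tool_rot: [-0.0, 0.093, 0.996, -0.0]
ft_force: [1.0, 0.2, -2.6]
finger_gap: 0.021
```

Call:
step_arm(moves=[[0, 0, 0.001, 0], [0, 0, 0.001, 0]])

```text
time: 16.58
eef_pos: [0.5727, 0.207, 0.2107]
tool_rot: [-0.0, 0.093, 0.996, -0.0]
ft_force: [-0.9, 0.2, -2.5]
finger_gap: 0.0215
```

Call:
step_arm(moves=[[0, 0, 0.0007, 0], [0, 0, 0.001, 0]])

```text
time: 16.75
eef_pos: [0.5727, 0.207, 0.21]
tool_rot: [-0.0, 0.093, 0.996, -0.0]
ft_force: [0.8, 0.4, -2.4]
finger_gap: 0.0214
```

Call:
step_arm(moves=[[0, 0, 0.0005, 0], [0, 0, 0.0005, 0]])

```text
time: 16.92
eef_pos: [0.5728, 0.207, 0.2098]
tool_rot: [0.0, 0.093, 0.996, 0.0]
ft_force: [-0.8, 0.5, -0.4]
finger_gap: 0.0213
```

```bash
 python3 -c "
from h import *
go(.5693,.2078,.21,79.4)
im=vision.grab_frame('side');cv2.imwrite('pics/s14.png',cv2.resize(im[120:190,225:305,::-1],None,fx=9,fy=8,interpolation=cv2.INTER_CUBIC))
im=vision.grab_frame('wrist');cv2.imwrite('pics/w14.png',cv2.resize(im[60:330,180:400,::-1],None,fx=2.2,fy=2.2))
"
```

```text
t 16.92 pos [0.5728 0.207  0.2098] yaw_y 79.3 F [-0.7736  0.5264 -0.449 ] gap 0.0213
shift [ 0.0036  0.0001 -0.0002] turn -0.0018
```

View pics/s14.png

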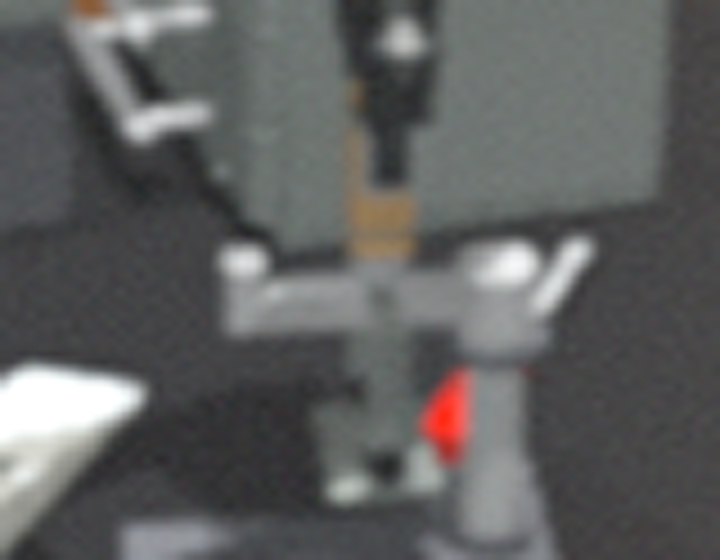

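View pics/w14.png

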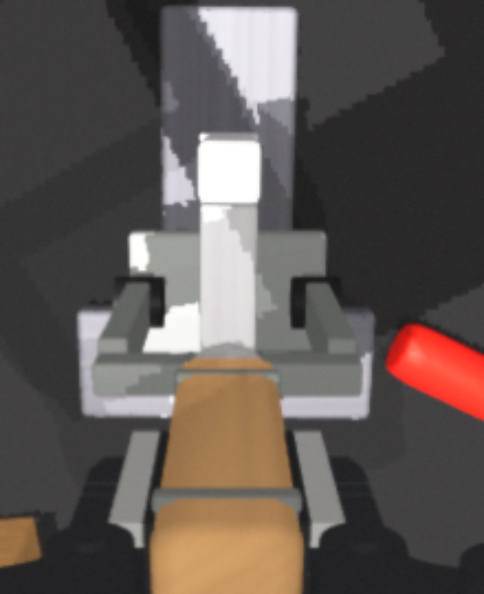

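Call:
step_arm(moves=[[0, 0, 0.0004, 0], [0, 0, 0.0004, 0]])

```text
time: 17.18
eef_pos: [0.5728, 0.207, 0.2098]
tool_rot: [0.0, 0.093, 0.996, 0.0]
ft_force: [-1.9, -0.2, 4.8]
finger_gap: 0.0215
```

Call:
step_arm(moves=[[0, 0, 0, 0], [0, 0, 0, 0], [0, 0, 0, 0], [0, 0, 0, 0], [0, 0, 0, 0], [0, 0, 0, 0]], hand=0.6)

```text
time: 17.68
eef_pos: [0.5728, 0.207, 0.2091]
tool_rot: [-0.0, 0.093, 0.996, -0.0]
ft_force: [0.1, -0.7, 0.1]
finger_gap: 0.0682
```

```bash
 python3 -c "
from h import *
go(.5693,.2078,.21,79.4)
im=vision.grab_frame('wrist');cv2.imwrite('pics/w15.png',cv2.resize(im[60:400,130:450,::-1],None,fx=1.7,fy=1.7))
"
```

```text
t 17.68 pos [0.5728 0.207  0.2091] yaw_y 79.29 F [ 0.0843 -0.7134  0.1128] gap 0.0682
shift [ 0.0036  0.0002 -0.0009] turn -0.0018
```

View pics/w15.png

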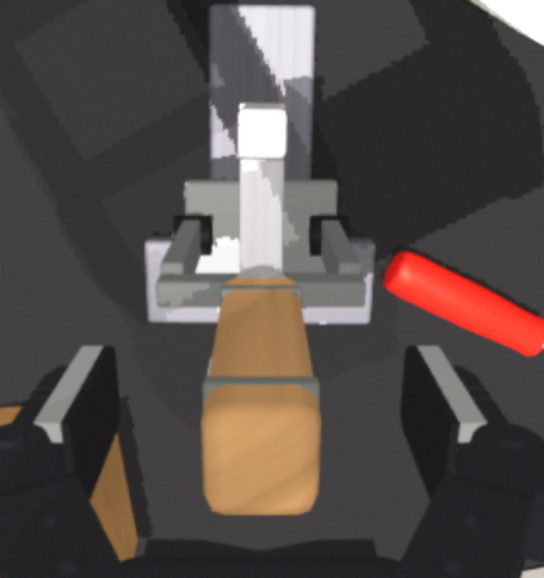

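Call:
step_arm(moves=[[0, 0, -0.005, 0], [0, 0, -0.02, 0], [0, 0, -0.045, 0], [0, 0, -0.075, 0], [0, 0, -0.105, 0], [0, 0, -0.125, 0], [0, 0, -0.125, 0], [0, 0, -0.125, 0]])

```text
time: 18.4
eef_pos: [0.573, 0.2071, 0.3365]
tool_rot: [0.001, 0.093, 0.996, 0.001]
ft_force: [0.7, -0.3, -1.5]
finger_gap: 0.0684
```

```bash
 python3 -c "
from h import *
go(.5693,.2078,.21,79.4)
im=vision.grab_frame('wrist');cv2.imwrite('pics/w16.png',im[:,:,::-1])
im=vision.grab_frame('side');cv2.imwrite('pics/s16.png',cv2.resize(im[100:200,215:315,::-1],None,fx=6,fy=6,interpolation=cv2.INTER_CUBIC))
im=vision.grab_frame('scene');cv2.imwrite('pics/sc16.png',im[:,:,::-1])
"
```

```text
t 18.4 pos [0.573  0.2071 0.3365] yaw_y 79.3 F [ 0.6612 -0.3265 -1.483 ] gap 0.0684
shift [ 0.0041 -0.0002  0.1265] turn -0.0018
```

View pics/w16.png

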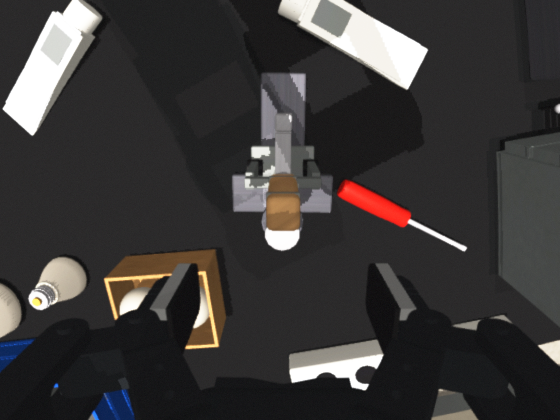

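View pics/s16.png

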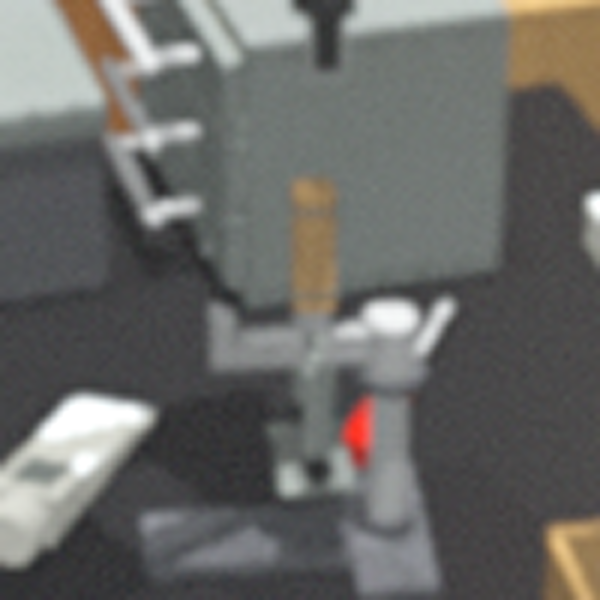

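View pics/sc16.png

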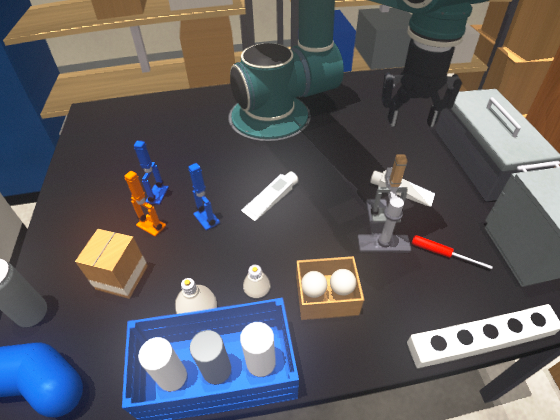

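```bash
 python3 -c "
from h import *
s=ctrl.state();R=Rt(s);p=s['eef_pos'];u=np.array([np.cos(HOME),np.sin(HOME)]);v=np.array([-u[1],u[0]])
for n,q in dict(tip=((285,122),.172),handletop=((283,211),.254),plate_l=((251,147),.070),plate_r=((315,146),.070),foot=((283,74),.014)).items():
  x=wpix(R,p,*q)[:2];print(n,x,(x-AX)@u,(x-AX)@v)
def a(i,k):pass
o=cv2.imread('pics/sc6.png').astype(int);b=cv2.imread('pics/sc16.png').astype(int)
d=(abs(o-b).max(2)>40).astype('uint8');print(cv2.connectedComponentsWithStats(d)[2][1:][lambda z:0] if 0 else [list(r) for r in cv2.connectedComponentsWithStats(d)[2][1:] if r[4]>25])
order.finish_job()
"
```

```text
tip [0.5198 0.2194] 0.09879557252311276 -0.002281965523928234
handletop [0.5689 0.2085] 0.048540110559742604 -0.0005870316561723063
plate_l [0.5444 0.1776] 0.0669096496426944 0.03426962942183508
plate_r [0.5563 0.2464] 0.06787697869991025 -0.03551152124925054
foot [0.472  0.2268] 0.14714851813368526 -0.0007708401004559437
[[np.int32(308), np.int32(0), np.int32(181), np.int32(88), np.int32(4279)], [np.int32(374), np.int32(34), np.int32(36), np.int32(19), np.int32(222)], [np.int32(405), np.int32(45), np.int32(50), np.int32(29), np.int32(862)], [np.int32(232), np.int32(60), np.int32(18), np.int32(50), np.int32(223)], [np.int32(444), np.int32(74), np.int32(18), np.int32(33), np.int32(301)], [np.int32(391), np.int32(111), np.int32(7), np.int32(16), np.int32(47)], [np.int32(431), np.int32(111), np.int32(6), np.int32(15), np.int32(26)], [np.int32(361), np.int32(140), np.int32(4), np.int32(13), np.int32(32)], [np.int32(396), np.int32(154), np.int32(11), np.int32(11), np.int32(106)], [np.int32(382), np.int32(166), np.int32(26), np.int32(32), np.int32(414)], [np.int32(192), np.int32(193), np.int32(30), np.int32(37), np.int32(462)], [np.int32(373), np.int32(213), np.int32(13), np.int32(8), np.int32(78)], [np.int32(373), np.int32(227), np.int32(10), np.int32(7), np.int32(36)], [np.int32(397), np.int32(235), np.int32(12), np.int32(8), np.int32(49)], [np.int32(199), np.int32(239), np.int32(29), np.int32(19), np.int32(308)]]
the job is handed in; nothing more can be done
```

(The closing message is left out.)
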